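# Index a weld-fixture slide by one turn of its hand wheel

## Robot

A 6-joint arm with a two-finger parallel gripper is mounted at the origin on the work surface. World frame = base frame: x ahead of the robot, y to its left, z up, the work surface at z = 0. Lengths are in m, angles in rad, forces in N, time in s.
With the tool pointing down it reaches from about 0.4 to 0.825 m from the base axis. Payload 7 kg.
Tool frame: the origin (TCP) lies between the finger pads; the fingertips stand 8 mm ahead of it and the grasp point (between the pads) lies 11 mm behind it (arm.finger_overhang is the distance from the TCP to the fingertips, in m); z points along the fingers, y is the line along which they close (so a half turn about z gives the same grasp; the last joint's range is limited). The gripper opens to 88 mm and grips with 3 to 60 N. Pads are 19 mm wide; open, the fingers measure 130 mm over their backs; the gripper's body (78 mm by 193 mm) begins 47 mm behind the grasp point.
Start: joints at [1.545, 0.359, 0.012, 0, -1.224, -0.288], TCP at [0.208, 0.642, 0.235] pointing down, gripper open.
Joint ranges: [-3.07, 3.07], [-1.43, 2.12], [-1.02, 1.25], [-3.03, 1.67], [-3.05, -0], [-3.03, 3.03]. Speed limits (rad/s): [2.39, 2.39, 3.01, 3.14, 3.14, 3.14].

## Interface

Orientations are given as [roll, pitch, yaw] about the fixed x, y, z axes, in that order (R = Rz(yaw) Ry(pitch) Rx(roll)).
In Python, from station import arm gives the robot as it stands.
- The arm moves only by the tool move_arm, never from a script. Its argument "rows" is text: rows parted by semicolons, each of 7 numbers parted by spaces: the turn, a rotation vector about the tool's x, y, z in degrees, then the shift along the tool's x, y, z in m, then the finger opening in m, from 0 to 0.0876. A call has 1 to 8 rows; each row shifts and turns the commanded pose from where the row before left it, along the tool's axes as they then stand; what a row does not reach is not made up. A row lasts 1/8 s, in which the tool goes at most 62.5 mm and 10.7 degrees, less where a joint would pass 70% of its speed; a pose out of reach is approached as far as the arm can. A call is refused whole if a number of a shift passes 0.0625 or a number of a turn 10.7, either way. A call with a gripper value outside its range is refused whole. The fingers move at their own pace and stop on an object; "squeeze" is the grip in N (left out, the last holds). Time passes only in rows, so rows that do not move let the fingers close. It gives the time, the measured TCP pose, the force, the opening and the grip force at its end, in the units of the state.
- arm.get_state(): the state, without advancing time (a new reading comes with each control period).
- arm.grab_frame(name): name is "side" or "top"; returns (picture, depth): 384x512x3 uint8, blue, green, red; 384x512 float32, m along the optical axis (not along the pixel's ray), 0 where there is no reading.
- arm.camera_model(name): a dict with "mtx" (3x3 intrinsics, pixels), "k1" (the pictures are not rectified: a ray, as slopes to the right and down, at radius r is drawn at 1 + k1 r^2 times it, then the intrinsics apply), "camera_from_world" (4x4, takes a point from world to camera coordinates). Camera axes: x right, y down, z forward; pixel columns grow to the right and rows downward; lengths in m; the calibration is good to about 2 mm. A picture is of the moment at which its call begins. camera_model takes no time and is no camera call.
- arm.job_done(): hands the job in; it is judged then, once.
The state is a dict: "t": time; "q": joint angles; "qd": joint speeds; "joint_efforts": joint torques, N m; "eef_pos": TCP position; "ee_rot": TCP orientation; "force": force on the tool from outside, world axes, zero at the start; "moment": the same for the moment, N m; "width": finger opening in m; "gripper_force": force on a finger pad.
Only numpy, scipy, OpenCV 4.12 (cv2) and the standard library are available. Lean on these libraries where they do the work, as an engineer would, in place of code of your own. Each camera call takes 0.05 s, during which the arm holds its last target. There are 200 camera calls.

## Task

Index the fixture slide by one screw pitch: with a fingertip, gently push the upright handle of the hand wheel round clockwise (seen from above) through exactly one full turn, so that the handle comes to rest back where it started, then leave it. Only push the handle, never grip it, and leave the bottle, screwdriver, clear housing and tote where they are.

Things in the scene. Friction and masses are not known exactly. Their poses are not given: they have to be found in the camera images.
- slide: Fixture slide fixed to the bench: dark steel base plate 150 x 480 x 14 mm with a black 90 x 90 mm gear box (top 80 mm above the bench) at one end, carrying the hand wheel. Origin on the bench under the wheel's axis; its y axis runs along the slide, away from the wheel; z up. The far end is 405 mm along y. The slide's moving carriage with its white nest is at most 85 mm high and starts at least 80 mm along y
- wheel_axis (a point): Point on the vertical axis of the hand wheel, level with the upper face of its disc, 113 mm above the bench. The wheel is a level aluminium disc of 160 mm diameter with a closed web (no openings), with three ribs, its rim rising at most 3 mm over that face and its hub at most 10 mm
- handle (a point): Mid-height point on the axis of the black upright handle that stands on the wheel's disc 68 mm from the wheel's axis: a round peg 22 mm in diameter, 55 mm tall, from 112 to 167 mm above the bench. It revolves freely about its own upright axis, which is rigid with the wheel. This point is 140 mm above the bench
- grip: The same black handle; origin at the centre of its foot, on the disc, 112 mm above the bench
- wheel (a joint): Angle of the hand wheel in rad; grows when the wheel is turned clockwise seen from above. Starts anywhere from 0 to 4.5; one turn is 6.283. Stiff (0.15 N m friction, about 2 N at the handle): it stays where it is left. It drives the carriage 10 mm per turn. Its stops lie more than one turn away either way
- solvent: White plastic bottle, 48 mm diameter, 130 mm tall, standing loose; origin at the centre of its foot. Leave alone
- driver: Screwdriver lying loose on the bench, 190 mm long, handle thickness about 30 mm; leave alone
- housing: Clear round plastic housing (cup), 52 mm diameter, 35 mm tall, standing loose; origin at the centre of its foot. Leave alone
- tote: Clear open plastic tote 160 x 240 x 90 mm, loose; origin at the centre of its underside. Leave alone

How it is judged:
On the way:
1. the fingers push the handle round past the far side of the wheel (distance of handle from where it was at the start of the episode above 0.12 m and contact force between the fingers and grip above 0.2 N), for 0.04 s.
At the end, for the whole second after the job is handed in: The wheel has gone round clockwise by one whole turn, not none, two or a turn the other way: the handle is within 15 mm (about 12 degrees) of where it started, and the wheel is at rest (distance of handle from where it was at the start of the episode below 0.015 m and value of joint wheel between 5.9 and 11.2 rad and velocity of joint wheel between -0.05 and 0.05 rad/s); the robot touches nothing.
It fails at once if the handle is gripped or pushed hard (over 25 N) (contact force between the fingers and grip above 25 N).
It fails at once if the bottle is moved by over 25 mm (distance of solvent from where it was at the start of the episode above 0.025 m).
It fails at once if the screwdriver is moved by over 25 mm (distance of driver from where it was at the start of the episode above 0.025 m).
It fails at once if the clear housing is moved by over 25 mm (distance of housing from where it was at the start of the episode above 0.025 m).
It fails at once if the tote is moved by over 25 mm (distance of tote from where it was at the start of the episode above 0.025 m).
It also fails if it takes over 64 s, if anything falls off the work surface, if the arm or the gripper's body presses on something with over 40 N, if the wrist force passes 120 N, or if a joint passes its speed limit or range.

## Working session

There is one attempt and no reset: what is moved stays moved. The work goes in short steps, Python scripts to look and compute and a tool call to move; the robot and the scene stay as the last step left them, time stands still between calls to the robot, and variables do not carry over. Pictures are saved under pics/ and viewed, at most 10 in all, crops included, and the job is handed in when it is done.

Besides the shell and the picture viewer there is one more tool, called after "Emit:" as a command line: name --argument value ..., lists and objects as JSON in quotes. move_arm: Moves the arm, as the interface text tells. Its arguments: {"type":"object","properties":{"rows":{"type":"string"},"squeeze":{"type":"number"}},"required":["rows"]}

```bash
mkdir -p pics; ls; python3 - <<'E'
from station import arm
import cv2,numpy as np
for n in("side","top"):
    p,d=arm.grab_frame(n); cv2.imwrite(f"pics/{n}0.png",p); np.save(f"pics/{n}0.npy",d)
    m=arm.camera_model(n); print(n,m)
print(arm.get_state())
E
```

```text
pics
side {'mtx': array([[361.44769507,   0.        , 252.47473298],
       [  0.        , 361.44769507, 185.89967849],
       [  0.        ,   0.        ,   1.        ]]), 'k1': -0.04490568115408638, 'camera_from_world': array([[ 0.77488619, -0.63197448,  0.01263533, -0.38332505],
       [-0.34429729, -0.43875029, -0.83003467,  0.35109007],
       [ 0.53010448,  0.6388321 , -0.55756864,  0.5536505 ],
       [ 0.        ,  0.        ,  0.        ,  1.        ]])}
top {'mtx': array([[494.36061112,   0.        , 249.78695967],
       [  0.        , 494.36061112, 195.69053174],
       [  0.        ,   0.        ,   1.        ]]), 'k1': -0.10490343495603567, 'camera_from_world': array([[ 0.00909162, -0.99995681, -0.00192783,  0.10562357],
       [-0.9914031 , -0.00876217, -0.1305493 ,  0.5588009 ],
       [ 0.13052677,  0.00309816, -0.99143994,  1.21792313],
       [ 0.        ,  0.        ,  0.        ,  1.        ]])}
{'t': 0.1, 'q': array([ 1.54512309e+00,  3.59307681e-01,  1.11773956e-02, -2.99379386e-04,
       -1.22410956e+00, -2.88074563e-01]), 'qd': array([-0.00143993, -0.00066031,  0.00307873,  0.00199373, -0.0009916 ,
       -0.00078887]), 'joint_efforts': array([-1.27491137e-03, -5.84166777e+01,  2.93752170e+01,  7.01548353e+00,
        1.01937188e-02, -5.53920711e-05]), 'eef_pos': array([0.20823559, 0.64164019, 0.23373464]), 'ee_rot': array([ 3.14012865e+00, -1.40294420e-04, -3.13849622e-01]), 'force': array([ 0.14257946, -0.37158038,  0.37470361]), 'moment': array([ 0.03255568, -0.00077111, -0.04177177]), 'gripper_force': 0.0, 'width': 0.08767546160034739}
```

View pics/top0.png

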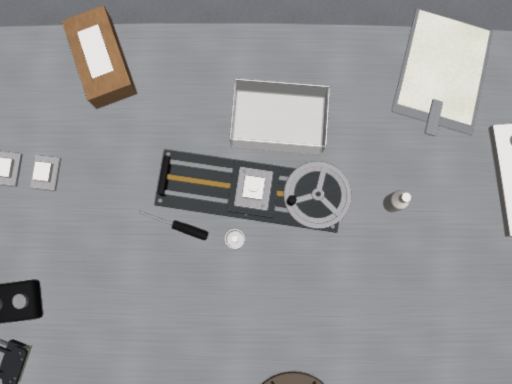

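View pics/side0.png

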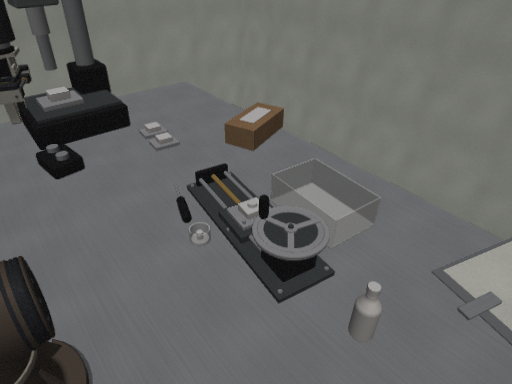

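The top view shows the wheel hub at (318,195), the handle at (291,200), the tote at (280,115), the housing at (234,239), the driver at (190,229) and the bottle at (400,200). In the side view the handle is at (264,207) and the hub at (290,227).

```bash
cat > h.py <<'E'
import numpy as np,cv2
from station import arm
def ray(n,u,v):
    m=arm.camera_model(n);K=m["mtx"];d=np.array([m["k1"],0,0,0.])
    x=cv2.undistortPoints(np.array([[[u,v]]],float),K,d)[0,0]
    T=m["camera_from_world"];R=T[:3,:3];c=-R.T@T[:3,3]
    return c,R.T@np.array([x[0],x[1],1])
def plane(n,u,v,z):
    c,r=ray(n,u,v);return c+r*(z-c[2])/r[2]
def tri(a,b):
    (c1,r1),(c2,r2)=ray("top",*a),ray("side",*b)
    s=np.linalg.lstsq(np.c_[r1,-r2],c2-c1,rcond=None)[0]
    p,q=c1+s[0]*r1,c2+s[1]*r2
    return (p+q)/2,np.linalg.norm(p-q)
E
python3 - <<'E'
from h import *
np.set_printoptions(precision=4,suppress=True)
t=cv2.imread("pics/top0.png");s=cv2.imread("pics/side0.png")
# rim ellipse: bright pixels near wheel, top
def rim(im,box,th):
    x0,y0,x1,y1=box;g=cv2.cvtColor(im,cv2.COLOR_BGR2GRAY)[y0:y1,x0:x1]
    m=((g>th)*255).astype(np.uint8)
    n,l,st,_=cv2.connectedComponentsWithStats(m);k=1+np.argmax(st[1:,4])
    c=max(cv2.findContours((l==k).astype(np.uint8),0,1)[0],key=len)
    e=cv2.fitEllipse(cv2.convexHull(c));return (e[0][0]+x0,e[0][1]+y0),e[1:],st[k]
for th in(90,105,120):
  a=rim(t,(270,155,360,235),th);b=rim(s,(245,200,335,262),th);print(th,a,b,plane("top",*a[0],.115),plane("side",*b[0],.115),tri(a[0],b[0]))
def dark(im,box,th=45):
    x0,y0,x1,y1=box;g=cv2.cvtColor(im,cv2.COLOR_BGR2GRAY)[y0:y1,x0:x1]
    n,l,st,c=cv2.connectedComponentsWithStats(((g<th)*255).astype(np.uint8))
    for k in range(1,n):
        if st[k,4]>15: print(st[k]+[x0,y0,0,0,0],c[k]+[x0,y0])
dark(t,(280,190,300,212),35);dark(s,(252,190,275,225),35)
for n,uv,z in(("hub",(318,194.5),.123),("handletop",(291,200),.167),("bottle",(404,198),.13),("hous",(234,239),.035),("tote1",(233,82),.09),("tote2",(329,84),.09),("tote3",(232,150),.09),("tote4",(327,152),.09),("plate",(340,228),.014),("plate",(162,152),.014)):
    print(n,plane("top",*uv,z))
cv2.imwrite("pics/c0.png",np.hstack([cv2.resize(t[150:240,265:365],(400,360),interpolation=2),cv2.resize(s[180:270,240:340],(400,360),interpolation=2)]))
E
```

```text
Traceback (most recent call last):
cv2.error: OpenCV(4.12.0) /io/opencv/modules/imgproc/src/shapedescr.cpp:361: error: (-201:Incorrect size of input array) There should be at least 5 points to fit the ellipse in function 'fitEllipseNoDirect'
```

```bash
python3 - <<'E'
from h import *
np.set_printoptions(precision=4,suppress=True)
t=cv2.imread("pics/top0.png");s=cv2.imread("pics/side0.png")
gt=cv2.cvtColor(t,6);gs=cv2.cvtColor(s,6)
print(gt[195,280:360:2],gt[225:232,318],gs[227,245:335:2])
def comps(g,box,th):
    x0,y0,x1,y1=box;c=g[y0:y1,x0:x1]
    n,l,st,ce=cv2.connectedComponentsWithStats((c<th).astype(np.uint8))
    for k in range(1,n):
        if st[k,4]>15: print(th,st[k]+[x0,y0,0,0,0],ce[k]+[x0,y0])
for th in(20,30,40):
    comps(gt,(280,190,302,212),th);comps(gs,(252,190,275,225),th)
for n,uv,z in(("hub",(318,194.5),.123),("handletop",(291,200),.167),("bottle",(404,198),.13),("hous",(234,239),.035),("tote1",(233,82),.09),("tote2",(329,84),.09),("tote3",(232,150),.09),("tote4",(327,152),.09),("plate",(340,228),.014),("plate",(162,152),.014)):
    print(n,plane("top",*uv,z))
cv2.imwrite("pics/c0.png",np.hstack([cv2.resize(t[150:240,265:365],(400,360),interpolation=2),cv2.resize(s[180:270,240:340],(400,360),interpolation=2)]))
E
```

```text
[129 132 147 175 165 102  93  68  68  74  79 111 147 164 172 170 162 173
 104  75 132 172 103  69  69  67  67  68  67  69  77 167 169 150 175 169
 153 154 154 154] [176 175 171 112  82 138 151] [ 89  81  76  59 120 123 103 119 122  92  49  54  50  49  52  51  53  52
  65  86 119 118  38  43  58 120 119 110  88  70  56  51  50  52  53  52
  96 115 115 107 122 119 113 116 115]
20 [259 196  10  23 146] [263.1096 207.5274]
30 [259 196  10  23 201] [263.393  206.5473]
40 [288 196   7   9  40] [290.85  200.425]
40 [259 195  10  24 207] [263.4589 206.5024]
hub [ 0.5507 -0.0511  0.123 ]
handletop [0.5316 0.0165 0.167 ]
bottle [ 0.5433 -0.2551  0.13  ]
hous [0.4479 0.1493 0.035 ]
tote1 [0.8394 0.1554 0.09  ]
tote2 [ 0.8369 -0.0869  0.09  ]
tote3 [0.6639 0.1553 0.09  ]
tote4 [ 0.6611 -0.0789  0.09  ]
plate [ 0.4791 -0.122   0.014 ]
plate [0.6745 0.3423 0.014 ]
```

View pics/c0.png

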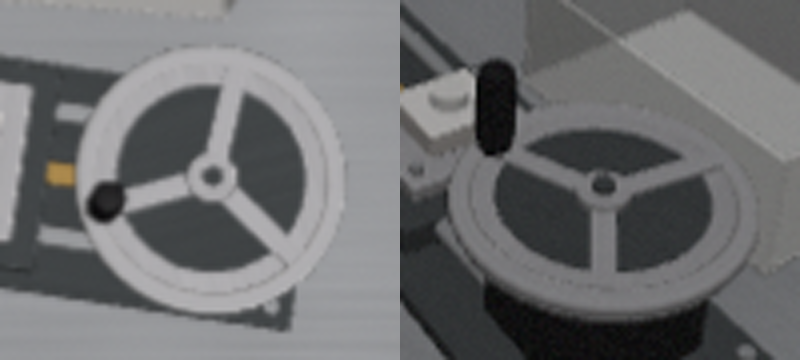

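Crops: the handle top sits at about top px (291,200.5) and the hub at (318,194.5). The hub-to-handle distance is about 70 mm against the 68 mm expected. I'll refine this and plan the rows: open fingers straddle the peg loosely, the rear finger pushes, and the tool yaws along with it.

```bash
cat >> h.py <<'E'
from scipy.spatial.transform import Rotation as Ro
def rowsfor(x,y,z,yaw,tgts,w):
    """tgts: list of (x,y,z,yaw deg); tool straight down; assumes shift before turn, axes at row start"""
    out=[]
    for X,Y,Z,W in tgts:
        R=Ro.from_euler("xyz",[180,0,yaw],degrees=True).as_matrix()
        s=R.T@np.array([X-x,Y-y,Z-z]); t=-(W-yaw)
        s=np.round(s,4);t=round(t,2)
        x,y,z=np.array([x,y,z])+R@s; yaw-=t
        out.append("0 0 %g %g %g %g %g"%(t,*s,w))
    for i in range(0,len(out),8):print("; ".join(out[i:i+8]))
E
python3 - <<'E'
from h import *
np.set_printoptions(precision=4,suppress=True)
A=plane("top",317.75,194.6,.1135);print("A rim",A, "hub",plane("top",318,194.4,.123),"side hub",plane("side",290.6,226.3,.122))
print("diam",plane("top",284,194.6,.115)-plane("top",351.5,194.6,.115))
P=plane("top",291,200.3,.16);print("P",P,np.linalg.norm((P-A)[:2]),"tri",tri((291,200.3),(263.5,205)), "side mid",plane("side",263.5,207,.140))
d=(P-A)[:2];print("phi0",np.degrees(np.arctan2(d[1],d[0])))
s=arm.get_state();p=s["eef_pos"];yaw=np.degrees(s["ee_rot"][2])
t=np.array([P[0],P[1],.235,66.]);a=np.array([*p,yaw])
rowsfor(*p,yaw,[a+(t-a)*k/16 for k in range(1,17)],.06)
E
```

```text
A rim [ 0.5518 -0.0517  0.1135] hub [ 0.551  -0.0511  0.123 ] side hub [ 0.551  -0.0528  0.122 ]
diam [-0.0014  0.1615  0.    ]
P [0.5318 0.016  0.16  ] 0.07061265690950876 tri (array([0.5339, 0.0146, 0.145 ]), np.float64(0.0006492260716007182)) side mid [0.5341 0.0141 0.14  ]
phi0 106.42824274839498
0 0 -5.25 0.0313 0.031 -0.0001 0.06; 0 0 -5.25 0.0284 0.0336 -0.0001 0.06; 0 0 -5.25 0.0251 0.0362 -0 0.06; 0 0 -5.25 0.0217 0.0383 -0.0001 0.06; 0 0 -5.24 0.0182 0.0401 -0.0001 0.06; 0 0 -5.25 0.0144 0.0416 -0.0001 0.06; 0 0 -5.25 0.0105 0.0427 -0.0001 0.06; 0 0 -5.25 0.0066 0.0435 -0 0.06
0 0 -5.25 0.0025 0.044 -0.0001 0.06; 0 0 -5.25 -0.0014 0.044 -0.0001 0.06; 0 0 -5.25 -0.0055 0.0437 -0.0001 0.06; 0 0 -5.25 -0.0095 0.043 -0 0.06; 0 0 -5.25 -0.0133 0.0419 -0.0001 0.06; 0 0 -5.24 -0.0172 0.0406 -0.0001 0.06; 0 0 -5.25 -0.0207 0.0388 -0.0001 0.06; 0 0 -5.25 -0.0243 0.0367 -0.0001 0.06
```

A = (0.551, -0.052) and P = (0.533, 0.0145), which gives r = 69 mm against 68 expected. Moving over the handle.

Emit:
move_arm --rows "0 0 -5.25 0.0313 0.031 0 0.06; 0 0 -5.25 0.0284 0.0336 0 0.06; 0 0 -5.25 0.0251 0.0362 0 0.06; 0 0 -5.25 0.0217 0.0383 0 0.06; 0 0 -5.25 0.0182 0.0401 0 0.06; 0 0 -5.25 0.0144 0.0416 0 0.06; 0 0 -5.25 0.0105 0.0427 0 0.06; 0 0 -5.25 0.0066 0.0435 0 0.06" --squeeze 15

```text
t: 1.1
eef_pos: [0.3705, 0.3278, 0.2344]
ee_rot: [3.142, 0.0, 0.422]
force: [0.5, -0.2, -0.4]
width: 0.0602
gripper_force: 0.0
```

Emit:
move_arm --rows "0 0 -5.25 0.0025 0.044 0 0.06; 0 0 -5.25 -0.0014 0.044 0 0.06; 0 0 -5.25 -0.0055 0.0437 0 0.06; 0 0 -5.25 -0.0095 0.043 0 0.06; 0 0 -5.25 -0.0133 0.0419 0 0.06; 0 0 -5.25 -0.0172 0.0406 0 0.06; 0 0 -5.25 -0.0207 0.0388 0 0.06; 0 0 -5.25 -0.0243 0.0367 0 0.06"

```text
t: 2.1
eef_pos: [0.5323, 0.015, 0.2344]
ee_rot: [-3.141, 0.0, 1.155]
force: [0.1, 0.8, 0.6]
width: 0.0601
gripper_force: 0.0
```

Emit:
move_arm --rows "0 0 0 0 0 0 0.06; 0 0 0 0 0 0 0.06"

```text
t: 2.35
eef_pos: [0.5317, 0.0162, 0.2341]
ee_rot: [-3.141, 0.0, 1.151]
force: [0.4, -0.5, 0.5]
width: 0.0601
gripper_force: 0.0
```

Emit:
move_arm --rows "0 0 0 0.001 0.001 0.02 0.06; 0 0 0 0.001 0.001 0.02 0.06; 0 0 0 0 0 0.02 0.06; 0 0 0 0 0 0.018 0.06; 0 0 0 0 0 0.016 0.06; 0 0 0 0 0 0 0.06; 0 0 0 0 0 0 0.06"

```text
t: 3.22
eef_pos: [0.535, 0.0178, 0.1412]
ee_rot: [3.141, -0.0, 1.153]
force: [0.1, 0.6, -0.4]
width: 0.0599
gripper_force: 0.0
```

```bash
python3 - <<'E'
from h import *
s=arm.get_state();print(s["eef_pos"],s["ee_rot"],s["force"],s["q"])
p,d=arm.grab_frame("side");cv2.imwrite("pics/side1.png",cv2.resize(p[120:290,190:360],(680,680*170//170))[:600])
A=np.array([.551,-.052]);P=np.array([.533,.0145]);phi0=np.degrees(np.arctan2(*(P-A)[::-1]));print(phi0)
psi0=np.degrees(s["ee_rot"][2])
def T(th):
    ps=psi0-310*th/360;ph=np.radians(phi0-th);u=np.radians(ps-90)
    q=A+.068*np.array([np.cos(ph),np.sin(ph)])+.019*np.array([np.cos(u),np.sin(u)])
    return (*q,.140,ps)
rowsfor(*s["eef_pos"],psi0,[T(0)]+[T(th) for th in range(6,361,6)],.06)
E
```

```text
[0.53502018 0.01779221 0.14118282] [ 3.14088689e+00 -3.62832351e-04  1.15283755e+00] [ 0.05748079  0.61508434 -0.37534057] [ 3.99879488e-01  2.12247573e-01 -4.24710977e-01  3.32146226e-04
 -9.33090456e-01  2.32355662e+00]
105.1457061444302
0 0 -0 -0.0045 0.0191 0.0012 0.06; 0 0 5.17 0.0025 0.0056 -0 0.06; 0 0 5.16 0.0024 0.0058 -0 0.06; 0 0 5.17 0.0023 0.0058 -0 0.06; 0 0 5.17 0.0022 0.0058 -0 0.06; 0 0 5.16 0.0021 0.0059 -0 0.06; 0 0 5.17 0.0021 0.006 -0 0.06; 0 0 5.17 0.002 0.006 -0 0.06
0 0 5.16 0.0018 0.0061 -0 0.06; 0 0 5.17 0.0018 0.0061 -0 0.06; 0 0 5.17 0.0017 0.0062 -0 0.06; 0 0 5.16 0.0016 0.0062 -0 0.06; 0 0 5.17 0.0015 0.0063 -0 0.06; 0 0 5.17 0.0014 0.0063 -0 0.06; 0 0 5.16 0.0014 0.0063 -0 0.06; 0 0 5.17 0.0012 0.0064 -0 0.06
0 0 5.17 0.0011 0.0065 -0 0.06; 0 0 5.16 0.0011 0.0065 -0 0.06; 0 0 5.17 0.0009 0.0065 -0 0.06; 0 0 5.17 0.0009 0.0066 -0 0.06; 0 0 5.16 0.0007 0.0066 -0 0.06; 0 0 5.17 0.0007 0.0066 -0 0.06; 0 0 5.17 0.0005 0.0067 -0 0.06; 0 0 5.16 0.0005 0.0067 -0 0.06
0 0 5.17 0.0003 0.0067 -0 0.06; 0 0 5.17 0.0003 0.0067 -0 0.06; 0 0 5.16 0.0002 0.0068 -0 0.06;
[... 386 characters left out ...]
.17 -0.0011 0.007 -0 0.06
0 0 5.17 -0.0013 0.007 -0 0.06; 0 0 5.16 -0.0014 0.007 -0 0.06; 0 0 5.17 -0.0015 0.0071 -0 0.06; 0 0 5.17 -0.0015 0.007 -0 0.06; 0 0 5.16 -0.0017 0.0071 -0 0.06; 0 0 5.17 -0.0018 0.007 -0 0.06; 0 0 5.17 -0.0019 0.007 -0 0.06; 0 0 5.16 -0.002 0.0071 -0 0.06
0 0 5.17 -0.0021 0.007 -0 0.06; 0 0 5.17 -0.0022 0.007 -0 0.06; 0 0 5.16 -0.0023 0.007 -0 0.06; 0 0 5.17 -0.0024 0.007 -0 0.06; 0 0 5.17 -0.0025 0.007 -0 0.06; 0 0 5.16 -0.0026 0.007 -0 0.06; 0 0 5.17 -0.0027 0.007 -0 0.06; 0 0 5.17 -0.0028 0.0069 -0 0.06
0 0 5.16 -0.0029 0.007 -0 0.06; 0 0 5.17 -0.003 0.0069 -0 0.06; 0 0 5.17 -0.0031 0.0069 -0 0.06; 0 0 5.16 -0.0033 0.0069 -0 0.06; 0 0 5.17 -0.0033 0.0068 -0 0.06
```

View pics/side1.png

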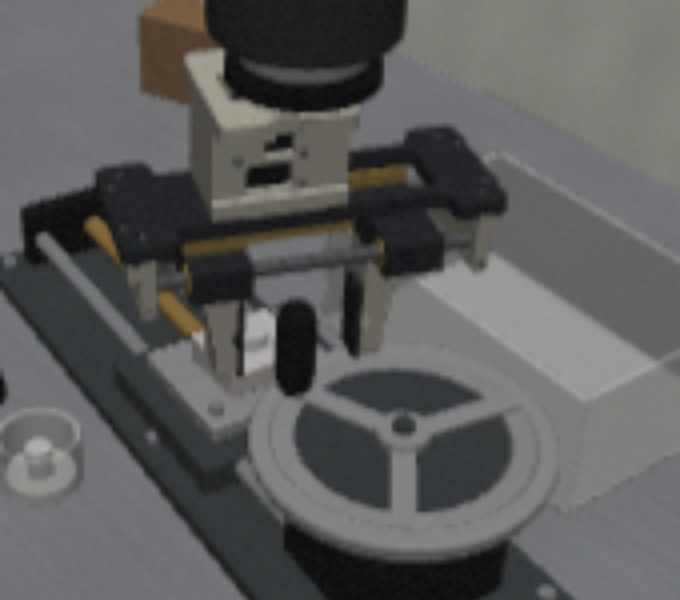

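The side view shows the handle (px 295,345) standing freely between the two fingers (235 and 360). Joint 1 is at 0.4, so there is more room at the start of joint 6 than at its end. I'll yaw to about 95° first and re-plan.

Emit:
move_arm --rows "0 0 -7.25 -0.003 0.001 0.001 0.06; 0 0 -7.25 -0.001 0 0 0.06; 0 0 -7.25 0 0 0 0.06; 0 0 -7.25 0 0 0 0.06; 0 0 0 0 0 0 0.06"

```text
t: 3.9
eef_pos: [0.5345, 0.0134, 0.1403]
ee_rot: [3.14, -0.0, 1.657]
force: [-0.9, 0.7, -0.0]
width: 0.0601
gripper_force: 0.0
```

```bash
cat > plan.py <<'E'
from h import *
A=np.array([.551,-.052]);phi0=105.15;PSI0=95.
def T(th):
    ps=PSI0-320*th/360;ph=np.radians(phi0-th);u=np.radians(ps-90)
    q=A+.068*np.array([np.cos(ph),np.sin(ph)])+.019*np.array([np.cos(u),np.sin(u)])
    return (*q,.140,ps)
def state():
    s=arm.get_state();p=s["eef_pos"];y=np.degrees(s["ee_rot"][2])
    u=np.radians(y-90);P=p[:2]-.019*np.array([np.cos(u),np.sin(u)])-A
    print(p,"yaw",y,"F",s["force"],"q",s["q"][[0,5]],"peg r,phi",np.hypot(*P),np.degrees(np.arctan2(P[1],P[0])))
    return p,y
E
python3 - <<'E'
from plan import *
np.set_printoptions(precision=4,suppress=True)
p,y=state()
rowsfor(*p,y,[T(-4),T(0)]+[T(th) for th in range(6,361,6)],.06)
E
```

```text
[0.5345 0.0134 0.1403] yaw 94.96492846959532 F [-0.8802  0.689  -0.0102] q [0.3921 2.8361] peg r,phi 0.07296557518188047 119.09131450770843
0 0 -3.59 0.0005 0.0131 0.0003 0.06; 0 0 3.55 -0.0004 0.0047 -0 0.06; 0 0 5.34 -0.0009 0.007 -0 0.06; 0 0 5.33 -0.001 0.007 -0 0.06; 0 0 5.33 -0.001 0.007 -0 0.06; 0 0 5.34 -0.0012 0.007 -0 0.06; 0 0 5.33 -0.0012 0.007 -0 0.06; 0 0 5.33 -0.0013 0.007 -0 0.06
0 0 5.34 -0.0014 0.007 -0 0.06; 0 0 5.33 -0.0014 0.007 -0 0.06; 0 0 5.33 -0.0015 0.0071 -0 0.06; 0 0 5.34 -0.0017 0.007 -0 0.06; 0 0 5.33 -0.0017 0.007 -0 0.06; 0 0 5.33 -0.0018 0.0071 -0 0.06; 0 0 5.34 -0.0018 0.007 -0 0.06; 0 0 5.33 -0.002 0.007 -0 0.06
0 0 5.33 -0.002 0.0071 -0 0.06; 0 0 5.34 -0.0021 0.007 -0 0.06; 0 0 5.33 -0.0022 0.007 -0 0.06; 0 0 5.33 -0.0023 0.0071 -0 0.06; 0 0 5.34 -0.0024 0.007 -0 0.06; 0 0 5.33 -0.0025 0.007 -0 0.06; 0 0 5.33 -0.0025 0.007 -0 0.06; 0 0 5.34 -0.0026 0.0069 -0 0.06
0 0 5.33 -0.0027 0.007 -0 0.06; 0 0 5.33 -0.0028 0.007 -0 0.06; 0 0 5.34 -0.0028 0.0069 -0 0.06; 0 0 5.33 -0.003 0.007 -0 0.06; 0 0 5.33 -0.003 0.0069 -0 0.06; 0 0 5.34 -0.0031 0.0069 -0 0
[... 350 characters left out ...]
.0067 -0 0.06; 0 0 5.34 -0.0041 0.0067 -0 0.06; 0 0 5.33 -0.0041 0.0066 -0 0.06; 0 0 5.33 -0.0042 0.0066 -0 0.06; 0 0 5.34 -0.0043 0.0066 -0 0.06; 0 0 5.33 -0.0044 0.0065 -0 0.06; 0 0 5.33 -0.0045 0.0065 -0 0.06; 0 0 5.34 -0.0045 0.0065 -0 0.06
0 0 5.33 -0.0046 0.0064 -0 0.06; 0 0 5.33 -0.0047 0.0064 -0 0.06; 0 0 5.34 -0.0047 0.0064 -0 0.06; 0 0 5.33 -0.0049 0.0064 -0 0.06; 0 0 5.33 -0.0049 0.0063 -0 0.06; 0 0 5.34 -0.005 0.0062 -0 0.06; 0 0 5.33 -0.005 0.0063 -0 0.06; 0 0 5.33 -0.0051 0.0061 -0 0.06
0 0 5.34 -0.0052 0.0062 -0 0.06; 0 0 5.33 -0.0053 0.0061 -0 0.06; 0 0 5.33 -0.0054 0.0061 -0 0.06; 0 0 5.34 -0.0054 0.006 -0 0.06; 0 0 5.33 -0.0055 0.006 -0 0.06; 0 0 5.33 -0.0055 0.0059 -0 0.06
```

Emit:
move_arm --rows "0 0 0 0.0005 0.013 0 0.06; 0 0 0 -0.0004 0.0047 0 0.06; 0 0 5.33 -0.0009 0.007 0 0.06; 0 0 5.33 -0.001 0.007 0 0.06; 0 0 5.33 -0.001 0.007 0 0.06; 0 0 5.33 -0.0012 0.007 0 0.06; 0 0 5.33 -0.0012 0.007 0 0.06; 0 0 5.33 -0.0013 0.007 0 0.06"

```text
t: 4.9
eef_pos: [0.5917, 0.0026, 0.1393]
ee_rot: [-3.14, 0.001, 1.096]
force: [-2.5, 1.8, 2.2]
width: 0.0603
gripper_force: 1.4
```

```bash
python3 - <<'E'
from plan import *
state();print(T(36))
E
```

```text
[0.59167829 0.00263185 0.13927339] yaw 62.79219250832062 F [-2.52642978  1.8312695   2.16837591] q [0.33424126 2.33282982] peg r,phi 0.06763735548706451 69.4154563279972
(np.float64(0.5921318618740419), np.float64(0.0029212298262493303), 0.14, 63.0)
```

Contact is good and tracking matches the plan, so I'll continue.

Emit:
move_arm --rows "0 0 5.34 -0.0014 0.007 0 0.06; 0 0 5.33 -0.0014 0.007 0 0.06; 0 0 5.33 -0.0015 0.0071 0 0.06; 0 0 5.34 -0.0017 0.007 0 0.06; 0 0 5.33 -0.0017 0.007 0 0.06; 0 0 5.33 -0.0018 0.0071 0 0.06; 0 0 5.34 -0.0018 0.007 0 0.06; 0 0 5.33 -0.002 0.007 0 0.06"

```text
t: 5.9
eef_pos: [0.621, -0.0454, 0.1394]
ee_rot: [-3.141, -0.0, 0.351]
force: [-0.1, 2.8, 1.6]
width: 0.0599
gripper_force: 1.3
```

Emit:
move_arm --rows "0 0 5.33 -0.002 0.0071 0 0.06; 0 0 5.34 -0.0021 0.007 0 0.06; 0 0 5.33 -0.0022 0.007 0 0.06; 0 0 5.33 -0.0023 0.0071 0 0.06; 0 0 5.34 -0.0024 0.007 0 0.06; 0 0 5.33 -0.0025 0.007 0 0.06; 0 0 5.33 -0.0025 0.007 0 0.06; 0 0 5.34 -0.0026 0.0069 0 0.06"

```text
t: 6.9
eef_pos: [0.6047, -0.1004, 0.1394]
ee_rot: [-3.141, -0.0, -0.393]
force: [0.8, 1.8, 1.1]
width: 0.0599
gripper_force: 1.3
```

```bash
python3 - <<'E'
from plan import *
p,y=state();print(T(132))
f,d=arm.grab_frame("side");cv2.imwrite("pics/side2.png",cv2.resize(f[150:290,220:380],(640,560)))
E
```

```text
[ 0.60466348 -0.10038448  0.13937508] yaw -22.540041395636724 F [0.81872047 1.80329222 1.1205297 ] q [0.15342993 1.02430294] peg r,phi 0.06830339107893751 -26.837020927207945
(np.float64(0.6044491640859344), np.float64(-0.10028741545492856), 0.14, -22.33333333333333)
```

View pics/side2.png

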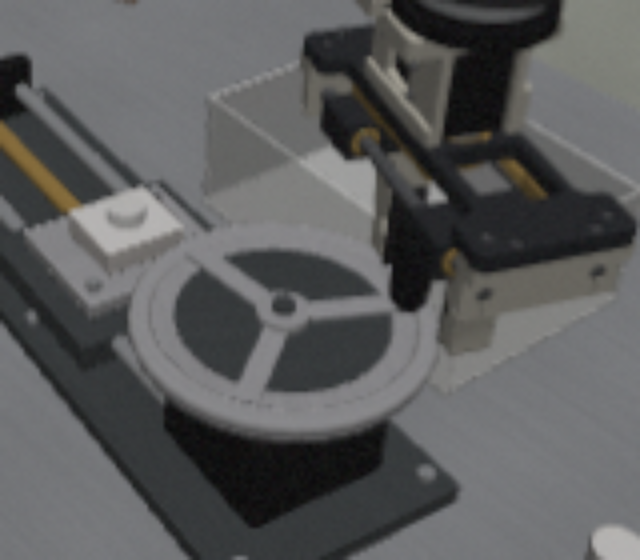

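The handle (px 405,260) has moved round clockwise and stays against the rear finger. The tote is clear below the gripper.

Emit:
move_arm --rows "0 0 5.33 -0.0027 0.007 0 0.06; 0 0 5.33 -0.0028 0.007 0 0.06; 0 0 5.34 -0.0028 0.0069 0 0.06; 0 0 5.33 -0.003 0.007 0 0.06; 0 0 5.33 -0.003 0.0069 0 0.06; 0 0 5.34 -0.0031 0.0069 0 0.06; 0 0 5.33 -0.0032 0.0069 0 0.06; 0 0 5.33 -0.0033 0.0069 0 0.06"

```text
t: 7.95
eef_pos: [0.5519, -0.1258, 0.1394]
ee_rot: [-3.141, -0.0, -1.136]
force: [3.3, 1.4, -1.2]
width: 0.0601
gripper_force: 1.3
```

Emit:
move_arm --rows "0 0 5.34 -0.0033 0.0068 0 0.06; 0 0 5.33 -0.0035 0.0069 0 0.06; 0 0 5.33 -0.0035 0.0068 0 0.06; 0 0 5.34 -0.0036 0.0068 0 0.06; 0 0 5.33 -0.0036 0.0067 0 0.06; 0 0 5.33 -0.0038 0.0068 0 0.06; 0 0 5.34 -0.0038 0.0067 0 0.06; 0 0 5.33 -0.0039 0.0067 0 0.06"

```text
t: 8.95
eef_pos: [0.4965, -0.1037, 0.1396]
ee_rot: [-3.14, 0.0, -1.881]
force: [2.4, -0.9, -2.5]
width: 0.0597
gripper_force: 1.4
```

```bash
python3 - <<'E'
from plan import *
p,y=state();print(T(228))
if y>0:y-=360
rowsfor(*p,y,[T(th) for th in range(234,355,6)],.06)
E
```

```text
[ 0.49654453 -0.10366748  0.13961624] yaw -107.7654376020262 F [ 2.44013258 -0.92705522 -2.46461031] q [ 0.18221808 -0.49255506] peg r,phi 0.06800264630619733 -122.32406760563877
(np.float64(0.49601004972043905), np.float64(-0.10336026496822583), 0.14, -107.66666666666666)
0 0 5.23 -0.0041 0.0073 -0.0004 0.06; 0 0 5.34 -0.0041 0.0066 0 0.06; 0 0 5.33 -0.0041 0.0067 0 0.06; 0 0 5.33 -0.0042 0.0066 0 0.06; 0 0 5.34 -0.0043 0.0065 0 0.06; 0 0 5.33 -0.0044 0.0066 0 0.06; 0 0 5.33 -0.0045 0.0065 0 0.06; 0 0 5.34 -0.0045 0.0065 0 0.06
0 0 5.33 -0.0046 0.0064 0 0.06; 0 0 5.33 -0.0047 0.0064 0 0.06; 0 0 5.34 -0.0047 0.0064 0 0.06; 0 0 5.33 -0.0049 0.0063 0 0.06; 0 0 5.33 -0.0049 0.0063 0 0.06; 0 0 5.34 -0.005 0.0063 0 0.06; 0 0 5.33 -0.005 0.0062 0 0.06; 0 0 5.33 -0.0051 0.0062 0 0.06
0 0 5.34 -0.0052 0.0062 0 0.06; 0 0 5.33 -0.0053 0.0061 0 0.06; 0 0 5.33 -0.0054 0.0061 0 0.06; 0 0 5.34 -0.0054 0.006 0 0.06; 0 0 5.33 -0.0055 0.006 0 0.06
```

Tracking is within 1 mm.

Emit:
move_arm --rows "0 0 5.33 -0.004 0.0067 0 0.06; 0 0 5.34 -0.0041 0.0067 0 0.06; 0 0 5.33 -0.0041 0.0066 0 0.06; 0 0 5.33 -0.0042 0.0066 0 0.06; 0 0 5.34 -0.0043 0.0066 0 0.06; 0 0 5.33 -0.0044 0.0065 0 0.06; 0 0 5.33 -0.0045 0.0065 0 0.06; 0 0 5.34 -0.0045 0.0065 0 0.06"

```text
t: 9.95
eef_pos: [0.4745, -0.0467, 0.1396]
ee_rot: [-3.141, -0.0, -2.626]
force: [0.8, -2.6, -1.7]
width: 0.0598
gripper_force: 1.4
```

Emit:
move_arm --rows "0 0 5.33 -0.0046 0.0064 0 0.06; 0 0 5.33 -0.0047 0.0064 0 0.06; 0 0 5.34 -0.0047 0.0064 0 0.06; 0 0 5.33 -0.0049 0.0064 0 0.06; 0 0 5.33 -0.0049 0.0063 0 0.06; 0 0 5.34 -0.005 0.0062 0 0.06; 0 0 5.33 -0.005 0.0063 0 0.06; 0 0 5.33 -0.0051 0.0061 0 0.06"

```text
t: 10.95
eef_pos: [0.5018, 0.0084, 0.1395]
ee_rot: [-3.14, -0.001, 2.913]
force: [-0.6, -3.2, 1.1]
width: 0.0598
gripper_force: 1.3
```

Emit:
move_arm --rows "0 0 5.34 -0.0052 0.0062 0 0.06; 0 0 5.33 -0.0053 0.0061 0 0.06; 0 0 5.33 -0.0054 0.0061 0 0.06; 0 0 5.34 -0.0054 0.006 0 0.06; 0 0 0 0 0 0 0.06; 0 0 0 0 0 0 0.06"

```text
t: 11.7
eef_pos: [0.5302, 0.0238, 0.1394]
ee_rot: [3.142, -0.0, 2.545]
force: [-0.2, 0.3, -0.3]
width: 0.06
gripper_force: 0.0
```

```bash
python3 - <<'E'
from plan import *
p,y=state();print(T(348))
f,d=arm.grab_frame("side");cv2.imwrite("pics/side3.png",cv2.resize(f[150:290,200:360],(640,560)))
if y>0:y-=360
rowsfor(*p,y,[T(th) for th in (352,356,360)],.06)
E
```

```text
[0.53022537 0.02382767 0.13942988] yaw 145.81905823392373 F [-0.19202173  0.33284928 -0.29512607] q [ 0.4145407  -2.58180402] peg r,phi 0.06783952817668269 117.61830228791736
(np.float64(0.530686256421718), np.float64(0.024197050950575623), 0.14, -214.33333333333331)
0 0 3.71 -0.0038 0.0046 -0.0006 0.06; 0 0 3.55 -0.0036 0.004 0 0.06; 0 0 3.56 -0.0036 0.0041 0 0.06
```

View pics/side3.png

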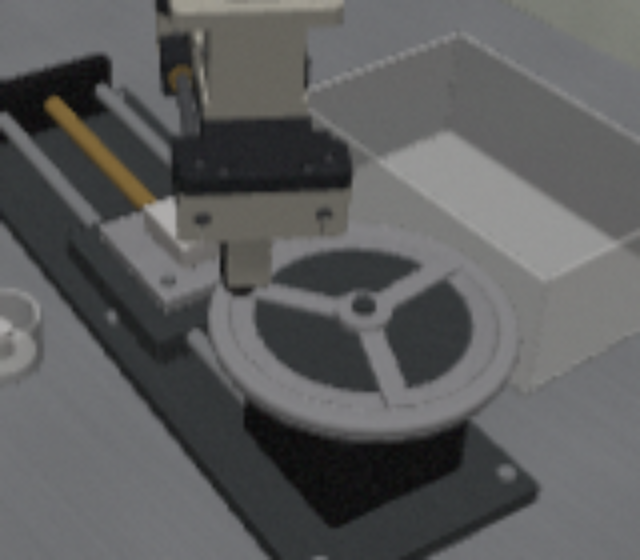

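The handle foot is visible at px (238,285) behind the finger, about 12° short of home. I'll do the last 12° slowly, back the finger off to the middle and lift.

Emit:
move_arm --rows "0 0 2 -0.0021 0.0022 0 0.06; 0 0 2 -0.0021 0.0022 0 0.06; 0 0 2 -0.0019 0.0021 0 0.06; 0 0 2 -0.0019 0.0021 0 0.06; 0 0 1.5 -0.0018 0.0021 0 0.06; 0 0 1.2 -0.0018 0.002 0 0.06; 0 0 0 0 0 0 0.06; 0 0 0 0 0 0 0.06"

```text
t: 12.75
eef_pos: [0.5475, 0.0265, 0.1396]
ee_rot: [3.141, 0.0, 2.357]
force: [0.5, -1.1, 0.1]
width: 0.0601
gripper_force: 0.4
```

```bash
python3 - <<'E'
from plan import *
state();print(T(360))
E
```

```text
[0.54752776 0.02649474 0.13960988] yaw 135.02111955880144 F [ 0.45988626 -1.12223721  0.13423074] q [ 0.40581819 -2.761654  ] peg r,phi 0.0672146603276619 104.56437874904798
(np.float64(0.5466634367079848), np.float64(0.02707168409708076), 0.14, -225.0)
```

Emit:
move_arm --rows "0 0 0 0 -0.009 0 0.06; 0 0 0 0 -0.009 0 0.06; 0 0 0 0 0 0 0.06; 0 0 0 0 0 -0.02 0.06; 0 0 0 0 0 -0.03 0.06; 0 0 0 0 0 -0.03 0.06; 0 0 0 0 0 -0.03 0.06; 0 0 0 0 0 0 0.06"

```text
t: 13.75
eef_pos: [0.5359, 0.0139, 0.2523]
ee_rot: [3.137, 0.003, 2.356]
force: [1.1, -0.4, -0.9]
width: 0.0601
gripper_force: 0.0
```

Emit:
move_arm --rows "0 0 -5 0.03 0.03 0 0.06; 0 0 -5 0.03 0.03 0 0.06; 0 0 -5 0.03 0.03 0 0.06; 0 0 -5 0.03 0.03 0 0.06; 0 0 -5 0.03 0.03 0 0.06; 0 0 -5 0.03 0.03 0 0.06; 0 0 0 0.03 0.03 0 0.06; 0 0 0 0 0 0 0.06"

```text
t: 14.75
eef_pos: [0.4575, 0.2981, 0.2487]
ee_rot: [-3.141, -0.001, 2.883]
force: [0.0, 0.2, -0.7]
width: 0.0596
gripper_force: 0.0
```

```bash
python3 - <<'E'
from h import *
print(arm.get_state()["eef_pos"])
t=arm.grab_frame("top")[0];s=arm.grab_frame("side")[0]
for g,box in((cv2.cvtColor(t,6),(280,190,302,212)),(cv2.cvtColor(s,6),(252,190,275,225))):
    x0,y0,x1,y1=box
    n,l,st,ce=cv2.connectedComponentsWithStats((g[y0:y1,x0:x1]<40).astype(np.uint8))
    for k in range(1,n):
        if st[k,4]>15: print(st[k]+[x0,y0,0,0,0],ce[k]+[x0,y0])
cv2.imwrite("pics/top4.png",t)
E
```

```text
[0.45747096 0.29805129 0.24873726]
[288 198   7   8  28] [290.53571429 202.        ]
[258 196  10  24 203] [262.60591133 207.2955665 ]
```

View pics/top4.png

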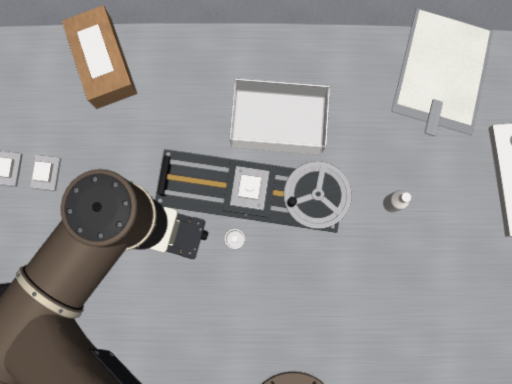

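The handle is back within about 1.5 px (roughly 3 mm) of where it started. The carriage has shifted one pitch, the loose items look unmoved, and the arm is clear.

```bash
python3 -c "
from station import arm
print(arm.job_done())"
```

```text
the job is handed in; nothing more can be done
None
```

I pushed the handle one full turn clockwise, and it came to rest about 3 mm from its start; the bottle, screwdriver, housing and tote were not touched. The arm is clear and the job is handed in, but no verdict was returned.

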